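# Roll a reference cylinder up the ramp into a bench reader

## Robot

A 6-joint arm with a two-finger parallel gripper is mounted at the origin on the work surface. World frame = base frame: x ahead of the robot, y to its left, z up, the work surface at z = 0. Lengths are in m, angles in rad, forces in N, time in s.
With the tool pointing down it reaches from about 0.425 to 0.95 m from the base axis. Payload 3.5 kg.
Tool frame: the origin (TCP) lies at the very end of the fingers, on their centre line; the grasp point (between the pads) lies 19 mm behind it; z points along the fingers, y is the direction in which the jaws open and shut (so a half turn about z gives the same grasp; the last joint's range is limited). The gripper opens to 85 mm and grips with 20 to 120 N. Pads are 22 mm wide; open, the fingers measure 114 mm over their backs; the gripper's body (76 mm by 85 mm) begins 54 mm behind the grasp point. The pads swing forward as they close: fully open they stand 13 mm farther back than shut.
Start: joints at [-1.389, 0.286, 1.577, -0, 1.279, -0.15], TCP at [0.22, -0.638, 0.231] pointing down, gripper open.
Joint ranges: [-2.77, 2.77], [-0.9, 2.22], [0.21, 2.48], [-1.53, 4.67], [0.24, 2.81], [-2.84, 2.84]. Speed limits (rad/s): [2.79, 2.79, 3.14, 3.14, 3.14, 3.14].

## Interface

Orientations are given as a unit quaternion [x, y, z, w].
In Python, from plant import get_state, read_camera, get_calibration, ticket, search_frame, cut_out, pinpoint gives the robot as it stands.
- The arm moves only by the tool move_arm, never from a script. Its argument "plan" is a list that holds one entry, the list of rows, each a list of 7 numbers: the turn, a rotation vector about the tool's x, y, z in degrees, then the shift along the tool's x, y, z in m, then the finger opening in m, from 0 to 0.0854. In form: [[[ax, ay, az, x, y, z, hand], ...]]. A call has exactly 5 rows; each row is the pose to reach, as a shift and turn from the pose measured when the call began, along the tool's axes at that moment; what a row does not reach only later rows make up. A row lasts 1/8 s, in which the tool goes at most 62.5 mm and 10.7 degrees, less where a joint would pass 70% of its speed; a pose out of reach is approached as far as the arm can. A call with a gripper value outside its range is refused whole. The fingers move at their own pace and stop on an object; "force" is the grip in N (left out, the last holds). Time passes only in rows, so rows that repeat a pose let the fingers close, or fill a call up. It gives the time, the measured TCP pose, the force and the opening at its end, in the units of the state.
- get_state(): the state, without advancing time (a new reading comes with each control period).
- read_camera(name): name is "side" or "top"; returns the picture (400x640x3 uint8, red, green, blue); there is no depth.
- get_calibration(name): a dict with "mtx" (3x3 intrinsics, pixels), "extrinsics" (4x4, takes a point from camera to world coordinates). Camera axes: x right, y up, looking along -z (the intrinsics and any distortion apply to the point x, -y, -z); pixel columns grow to the right and rows downward; lengths in m; the calibration is good to about 2 mm. A picture is of the moment at which its call begins. get_calibration takes no time and is no camera call.
- ticket.sign_off(): hands the job in, once; it reports no verdict.
Trained networks look in the newest picture that a camera, given by its name, has taken for a name from the list of things; names that differ only in an ending like _2 or _b are one class to them, and where a whole thing is asked for, a point or a joint stands for the part that bears it (a point fixed in the world has none). Each returns a list of dicts, best first, with "p" (0 to 1); they miss things now and then, are a little off and sometimes report something else, mostly with a low value. They report only what shows in the picture. A call takes as long as a camera call. They do not tell look-alikes from the thing itself.
- search_frame(camera, query): "centre" ([column, row] in pixels, amid what is visible of it).
- cut_out(camera, query): "pixels" (400x640 bool, what is visible of it) and "centre" ([column, row] in pixels, amid what is visible of it).
- pinpoint(camera, query): "centre" ([column, row] in pixels: a listed point, or the origin of a listed thing).
The state is a dict: "time": time; "qpos": joint angles; "dq": joint speeds; "joint_efforts": joint torques, N m; "eef_pos": TCP position; "tcp_rot": TCP orientation; "contact_force": force on the tool from outside, world axes, zero at the start; "wrist_torque": the same for the moment, N m; "opening": opening from 0.0 (shut) to 1.0 (fully open).
Only numpy, scipy, OpenCV 4.12 (cv2) and the standard library are available. Lean on these libraries where they do the work, as an engineer would, in place of code of your own. Each camera call takes 0.05 s, during which the arm holds its last target.

## Task

Load the blue-banded reference cylinder into the reader: with a fingertip or the outside of the fingers, push it slowly up its lane of the ramp and over the crest until it sits fully home against the black stop at the top, and leave it resting there. Keep the push steady so that it never runs away or rolls back down; do not pinch, lift or stand it up, and leave the orange-banded cylinder and everything else on the bench where they are.

Things in the scene. Friction and masses are not known exactly. Their poses are not given: they have to be found in the camera images.
- blue_cyl: The cylinder to push: smooth hard white cylinder with two wide blue bands, 48 mm diameter, 76 mm long, about 240 g, lying across either one of the two ramp lanes, at its foot, against two chocks. Rolls very freely and runs back down if let go on the slope. Origin at its centre; y is the cylinder's own axis, x and z turn as it rolls.
- orange_cyl: Same cylinder with orange bands at the foot of the other lane, to be left alone. Origin at its centre.
- ramp: Reader's aluminium ramp, two parallel lanes rising at 7 degrees (fixed). Origin on the sloping surface, midway between the lanes, 20 mm above the bench; x up the slope, y across the lanes, z square to the surface. Lane midlines at y = +49 and -49 mm, 84 mm wide, between walls 16 mm high. The surface starts at x = -35 mm; below that is open bench. Cylinder at the foot: centre x 24, z 24 mm.
- foot (a point): The ramp's origin: at the foot, level with the up-slope face of the chocks. Each lane has two black chocks at its edges (ramp x = -8 to 0 mm, 28 mm high, 9 mm wide) with a 66 mm gap between them, through which a finger reaches the cylinder from behind.
- crest (a point): Middle of the ramp's crest line (ramp x = 200 mm, on the surface, between the lanes). Beyond it the surface dips for 42 mm, 5 degrees below level, to the stop, so once over the crest the cylinder rolls the last 18 mm home by itself and stays there.
- stop (a point): Middle of the upper edge of the stop's face: a black wall across both lanes, 32 mm high, 42 mm beyond the crest.
- home0 (a point): Where a cylinder's centre lies when fully home, touching the stop, in the lane at ramp y = +49 mm (ramp x = 223 mm, z = 20 mm).
- home1 (a point): The same for the lane at ramp y = -49 mm.
- reader: White bench reader (fixed), carries the ramp. Origin on the bench; x points the way the ramp rises. The ramp's origin is at x = -110 mm, y = 0. The console behind the stop fills x = 140 to 290 mm, y = -120 to 120 mm and is up to 100 mm high.
- beaker: Bystander, loose: small clear glass beaker, 66 mm across, 85 mm tall, open. Origin at the centre of its underside.
- dish: Bystander, loose: shallow glass dish, 90 mm across, 16 mm tall. Origin at the centre of its underside.
- reagent: Bystander, loose: amber reagent bottle with black cap, 60 mm across, 110 mm tall. Origin at the centre of its underside.
- jar: Bystander, loose: white jar with blue lid, 56 mm across, 60 mm tall. Origin at the centre of its underside.
- spatula: Bystander, loose: spatula with black handle, 170 mm long, lying along its own x. Origin at the centre of its underside.
- notebook: Bystander, loose: closed green notebook 150 x 105 x 12 mm, lying flat. Origin at the centre of its underside.
There are look-alikes about, which are no part of the job. Leave any yellow look-alike of the blue_cyl alone.

How it is judged:
By the outcome, as a careful person would: the job done as asked, in the order asked, and still so for the second after the job is handed in, with the robot touching nothing.
It also fails if it takes over 40 s, if anything falls off the work surface, if the arm or the gripper's body presses on something with over 40 N, if the wrist force passes 120 N, or if a joint passes its speed limit or range.

## Working session

There is one attempt and no reset: what is moved stays moved. The work goes in short steps, Python scripts to look and compute and a tool call to move; the robot and the scene stay as the last step left them, time stands still between calls to the robot, and variables do not carry over. Pictures are saved under pics/ and viewed, and the job is handed in when it is done.

Besides the shell and the picture viewer there is one more tool, called in YAML: its name, and indented under it one key for each argument. move_arm: Moves the arm, as the interface text tells. Its arguments: {"type":"object","properties":{"plan":{"type":"array","items":{"type":"array","items":{"type":"array","items":{"type":"number"}}}},"force":{"type":"number"}},"required":["plan"]}

```bash
mkdir -p pics; ls; python3 - <<'E'
from plant import *
import cv2,numpy as np
s=get_state();print({k:np.round(v,4) for k,v in s.items()})
for n in("side","top"):
    im=read_camera(n);cv2.imwrite(f"pics/{n}0.png",im[:,:,::-1])
    c=get_calibration(n);print(n,c)
    for q in("blue_cyl","orange_cyl","ramp","foot","crest","stop","home0","home1"):
        r=pinpoint(n,q);print(n,q,[(np.round(d["centre"],1).tolist(),round(d["p"],2)) for d in r[:4]])
E
```

```text
pics
{'time': np.float64(0.0), 'qpos': array([-1.389 ,  0.2872,  1.5781,  0.    ,  1.2786, -0.15  ]), 'dq': array([-0.001 ,  0.0003, -0.0011, -0.0002,  0.0006, -0.0008]), 'joint_efforts': array([ 1.00000e-04, -4.05984e+01, -2.92624e+01, -2.00000e-04,
        5.70000e-03,  0.00000e+00]), 'eef_pos': array([ 0.2198, -0.6375,  0.2299]), 'tcp_rot': array([ 0.9863,  0.1651, -0.    , -0.0012]), 'contact_force': array([ 1.0163, -0.3891, -1.2303]), 'wrist_torque': array([-0.0011,  0.0195, -0.019 ]), 'opening': np.float64(0.9968)}
side {'mtx': array([[455.74253671,   0.        , 318.84144658],
       [  0.        , 455.74253671, 199.07043907],
       [  0.        ,   0.        ,   1.        ]]), 'extrinsics': array([[ 0.97679343,  0.14283355, -0.15960316,  0.37549089],
       [-0.21338395,  0.58463769, -0.78272988, -0.70661238],
       [-0.01849007,  0.79862215,  0.60154865,  0.74691271],
       [ 0.        ,  0.        ,  0.        ,  1.        ]])}
side blue_cyl [([237.0, 262.6], 0.98), ([304.6, 238.6], 0.76), ([284.6, 213.6], 0.72), ([337.4, 304.9], 0.17)]
side orange_cyl [([349.3, 237.0], 
[... 471 characters left out ...]
      ]]), 'extrinsics': array([[-0.01194431,  0.98591094, -0.16684412,  0.39764116],
       [-0.99992024, -0.01246159, -0.00205376,  0.17017757],
       [-0.00410396,  0.16680628,  0.98598115,  1.09170081],
       [ 0.        ,  0.        ,  0.        ,  1.        ]])}
top blue_cyl [([369.6, 226.5], 0.97), ([369.3, 290.1], 0.87), ([312.9, 242.4], 0.71)]
top orange_cyl [([375.2, 193.0], 0.75)]
top ramp [([359.9, 209.8], 0.7), ([217.2, 230.9], 0.43)]
top foot []
top crest [([435.9, 212.3], 0.95), ([364.4, 210.7], 0.72), ([373.9, 192.1], 0.34)]
top stop [([457.4, 217.5], 0.62)]
top home0 [([441.3, 237.8], 0.69), ([447.4, 199.9], 0.64)]
top home1 [([441.3, 237.8], 0.69), ([447.4, 199.9], 0.64)]
```

View pics/side0.png

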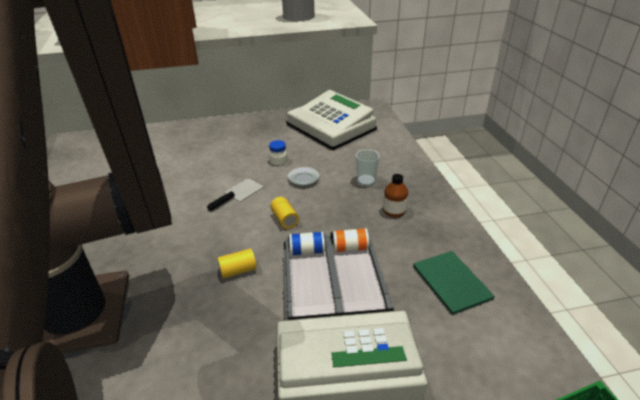

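View pics/top0.png

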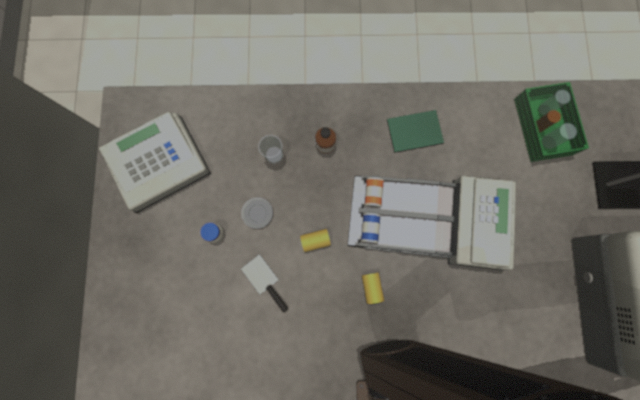

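```bash
python3 - <<'E'
import cv2
a=cv2.imread("pics/side0.png")[180:340,220:420];b=cv2.imread("pics/top0.png")[160:310,290:490]
cv2.imwrite("pics/sc.png",cv2.resize(a,None,fx=4,fy=3.7,interpolation=cv2.INTER_CUBIC)[:600])
cv2.imwrite("pics/tc.png",cv2.resize(b,None,fx=4,fy=4,interpolation=cv2.INTER_CUBIC))
E
```

```text
(no output)
```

View pics/sc.png

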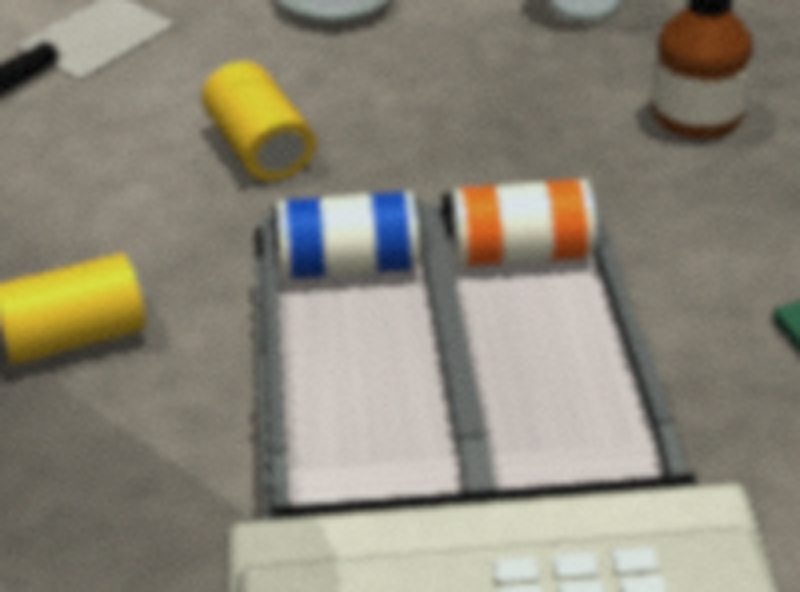

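View pics/tc.png

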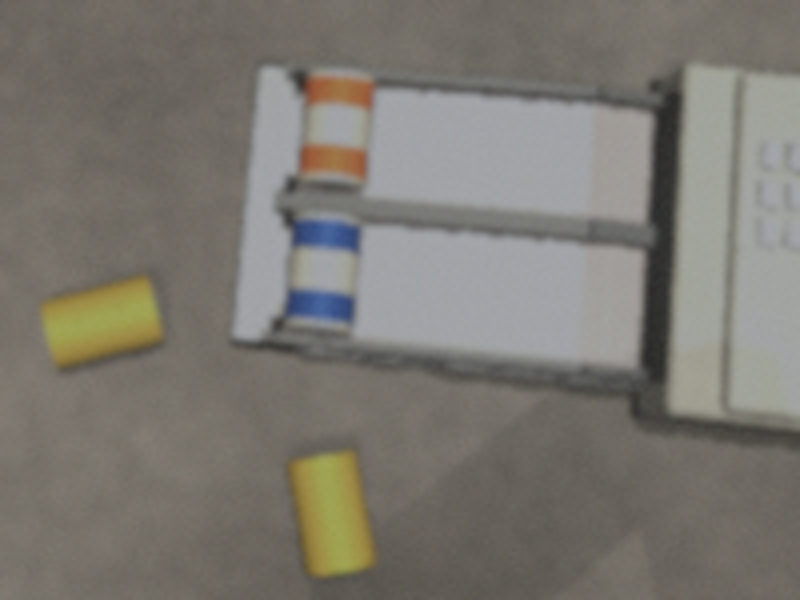

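The pictures show two candidates besides the target. The yellow look-alikes are at top (373,289) and (315,240), and at side (237,263) and (285,213). The orange-banded one is at top (374,191) and side (350,240). The blue-banded cylinder is at top (371,227) and side (305,243), and the crops clearly show its two blue bands. It lies in the lane nearer the robot, and the ramp rises toward world −y. Next I fit the ramp pose.

```bash
cat > h.py <<'E'
import numpy as np
from plant import get_calibration
from scipy.spatial.transform import Rotation as R
C={n:get_calibration(n) for n in("side","top")}
def proj(n,P):
    c=C[n];E=c["extrinsics"];p=(np.asarray(P)-E[:3,3])@E[:3,:3]
    q=np.array([p[0],-p[1],-p[2]]);q=c["mtx"]@(q/q[2]);return q[:2]
a=np.radians(7)
def ramp(t,p): # ramp coords -> world
    x,y,z=p;h=x*np.cos(a)-z*np.sin(a);v=.02+x*np.sin(a)+z*np.cos(a)
    c,s=np.cos(t[2]),np.sin(t[2]);return np.array([t[0]+c*h-s*y,t[1]+s*h+c*y,v])
def stop():
    cx=.2*np.cos(a);cz=.2*np.sin(a);b=np.radians(5)
    h=cx+.042*np.cos(b);v=cz-.042*np.sin(b)+.032
    return np.array([h*np.cos(a)+v*np.sin(a),0,-h*np.sin(a)+v*np.cos(a)])
E
python3 - <<'E'
from h import *
from scipy.optimize import least_squares
S=stop()
obs=[("side",(.024,-.049,.024),(304.6,238.6)),("top",(.024,-.049,.024),(369.6,226.5)),
("side",(.024,.049,.024),(349.3,237)),("top",(.024,.049,.024),(375.2,193)),
("side",(0,0,0),(328.2,245.6)),("side",(.2,0,0),(339,304.3)),("top",(.2,0,0),(435.9,212.3)),
("side",S,(340.3,314.2)),("top",S,(457.4,217.5)),
("side",(.223,.049,.020),(366.6,301)),("side",(.223,-.049,.020),(314.7,305.7)),
("top",(.223,.049,.020),(447.4,199.9)),("top",(.223,-.049,.020),(441.3,237.8)),
("top",(-.035,.098,0),(355.5,176.75)),("top",(-.035,-.098,0),(348.25,245))]
f=lambda t:np.concatenate([proj(n,ramp(t,p))-o for n,p,o in obs])
r=least_squares(f,[.45,.05,-1.6],loss="soft_l1",f_scale=1.5)
t=r.x;print(t,np.degrees(t[2]))
for (n,p,o),e in zip(obs,f(t).reshape(-1,2)):print(n,np.round(p,3),np.round(e,1))
np.save("t.npy",t)
for p in [(-.06,-.049,.024),(.024,-.049,.024),(.2,-.049,.024),(.223,-.049,.02)]:print(p,np.round(ramp(t,p),4))
import cv2
# overlay
for n in("side","top"):
    im=cv2.imread(f"pics/{n}0.png")
    K=4;x0,y0=(220,180) if n=="side" else (290,160)
    c=cv2.resize(im[y0:y0+150,x0:x0+200],None,fx=4,fy=4,interpolation=cv2.INTER_CUBIC)
    def pl(pts,col):
        cv2.polylines(c,[np.int32([(proj(n,ramp(t,p))-[x0,y0]+.5)*4 for p in pts])],False,col,1)
    for y in(-.091,-.007,.007,.091):pl([(-.0,y,0),(.2,y,0)],(0,255,0))
    pl([(-.035,-.091,0),(-.035,.091,0)],(0,255,0));pl([(.2,-.091,0),(.2,.091,0)],(0,0,255))
    for s in(-1,1):
        for e in(-.038,.038):pl([(.024+.024*np.cos(u),s*.049+e,.024+.024*np.sin(u)) for u in np.linspace(0,6.3,30)],(255,0,255))
    cv2.imwrite(f"pics/ov_{n}.png",c)
E
```

```text
[ 0.55026011  0.06270059 -1.69154281] -96.91826393555338
side [ 0.024 -0.049  0.024] [2.2 4.8]
top [ 0.024 -0.049  0.024] [1.1 1.3]
side [0.024 0.049 0.024] [0.4 3.1]
top [0.024 0.049 0.024] [-1.4 -0.1]
side [0 0 0] [-0.8 -1.4]
side [0.2 0.  0. ] [-0.7 -0.8]
top [0.2 0.  0. ] [0.6 4.9]
side [0.245 0.    0.023] [ 1.  -3.2]
top [0.245 0.    0.023] [-2.3  0.1]
side [0.223 0.049 0.02 ] [-1.3  0.8]
side [ 0.223 -0.049  0.02 ] [-0.6  0.5]
top [0.223 0.049 0.02 ] [ 0.1 -0.7]
top [ 0.223 -0.049  0.02 ] [ 4.1 -2.7]
top [-0.035  0.098  0.   ] [-0.7 -0.5]
top [-0.035 -0.098  0.   ] [-0.2 -0.9]
(-0.06, -0.049, 0.024) [0.5091 0.1306 0.0365]
(0.024, -0.049, 0.024) [0.4991 0.0479 0.0467]
(0.2, -0.049, 0.024) [ 0.4781 -0.1256  0.0682]
(0.223, -0.049, 0.02) [ 0.4752 -0.1487  0.067 ]
```

View pics/ov_top.png

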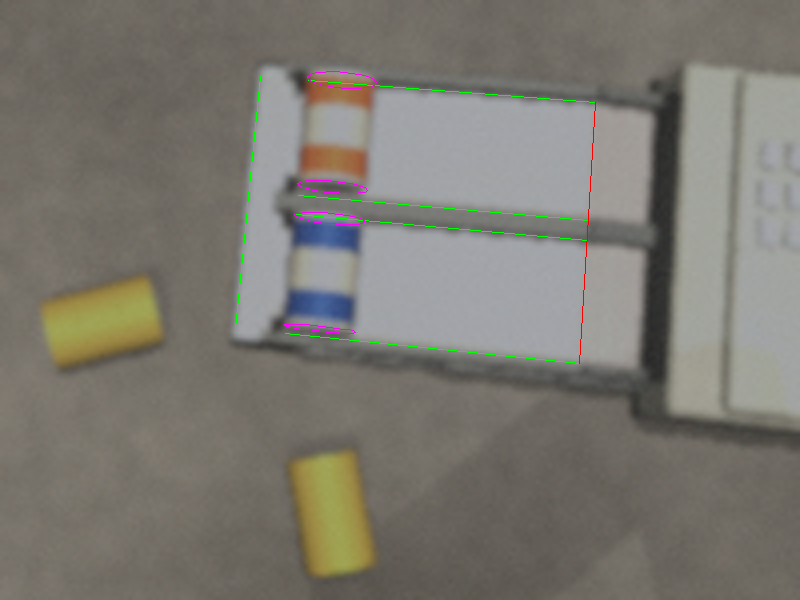

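View pics/ov_side.png

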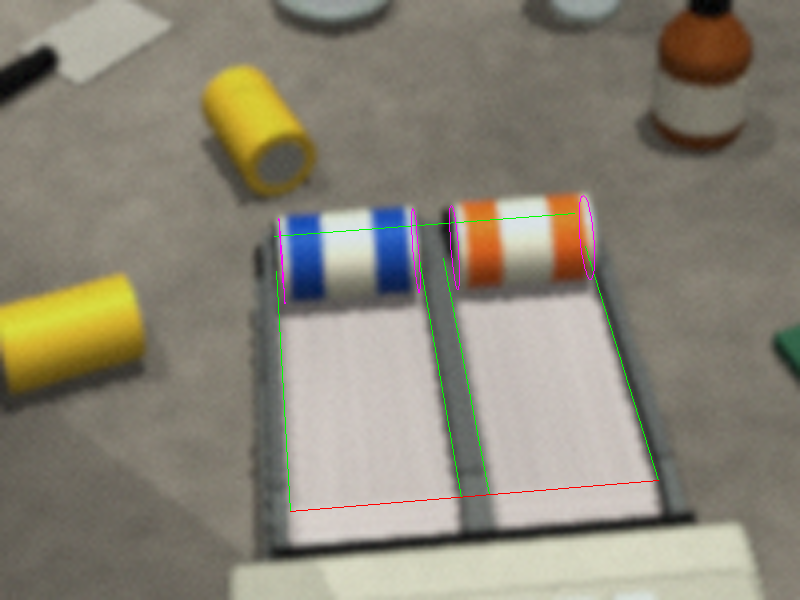

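The overlay fits within about 1 px in both views. The blue cylinder sits at the foot of the lane at ramp y = −49 mm, so its target is home1. My plan is to part the fingers 20 mm with the jaw axis across the lane, come down behind the chocks, and push with both finger sides.

```bash
cat >> h.py <<'E'
from plant import get_state
def tgt(h,lat,v,t):
    c,s=np.cos(t[2]),np.sin(t[2]);return np.array([t[0]+c*h-s*lat,t[1]+s*h+c*lat,v])
def need(P=None,h=None,v=None,lat=-.049):
    t=np.load("t.npy");st=get_state();Rt=R.from_quat(st["tcp_rot"])
    g=t[2]+np.pi # tool x yaw
    Rg=R.from_matrix(np.array([[np.cos(g),np.sin(g),0],[np.sin(g),-np.cos(g),0],[0,0,-1]]))
    if P is None:P=tgt(h,lat,v,t)
    d=Rt.inv().apply(np.array(P)-st["eef_pos"])
    return np.round((Rt.inv()*Rg).as_rotvec(degrees=True),2),np.round(d,4)
def where():
    t=np.load("t.npy");st=get_state();p=st["eef_pos"];d=p[:2]-t[:2];c,s=np.cos(t[2]),np.sin(t[2])
    print("t",round(float(st["time"]),3),"h",round(d@[c,s],4),"lat",round(d@[-s,c],4),"v",round(p[2],4),"F",np.round(st["contact_force"],2),"op",round(float(st["opening"]),3),"q",np.round(st["qpos"],2))
E
python3 - <<'E'
from h import *
where()
for P in([.47,-.30,.22],tgt(-.05,-.049,.2,np.load("t.npy"))):print(P,need(P))
E
```

```text
t 0.9 h 0.7355 lat -0.2435 v 0.2313 F [0.39 0.09 0.2 ] op 1.002 q [-1.39  0.29  1.58  0.    1.28 -0.15]
[0.47, -0.3, 0.22] (array([ -0.  ,  -0.  , -64.07]), array([ 0.3466, -0.2382,  0.0113]))
[0.50763954 0.11823875 0.2       ] (array([ -0.  ,  -0.  , -64.07]), array([ 0.5184, -0.6214,  0.0313]))
```

move_arm:
  plan:
    - [[0,0,-9,0.048,-0.033,0,0.02],[0,0,-18,0.096,-0.066,0,0.02],[0,0,-27,0.144,-0.099,0,0.02],[0,0,-36,0.192,-0.132,0,0.02],[0,0,-45,0.24,-0.165,0,0.02]]
  force: 40

```text
time: 1.52
eef_pos: [0.394, -0.4024, 0.2316]
tcp_rot: [0.847, 0.532, 0.0, 0.0]
contact_force: [0.4, 0.0, -0.1]
opening: 0.234
```

```bash
python3 - <<'E'
from h import *
where()
print(need([.49,-.15,.22]),need(h=-.05,v=.15))
E
```

```text
t 1.525 h 0.4806 lat -0.0991 v 0.2316 F [ 0.41  0.02 -0.07] op 0.234 q [-0.98  0.04  1.86  0.    1.25 -0.53]
(array([  0.04,   0.02, -18.79]), array([ 0.2691, -0.023 ,  0.0115])) (array([  0.04,   0.02, -18.79]), array([ 0.5185, -0.1235,  0.0814]))
```

move_arm:
  plan:
    - [[0,0,-6,0.058,-0.006,0,0.02],[0,0,-12,0.116,-0.012,0,0.02],[0,0,-18.8,0.174,-0.02,0,0.02],[0,0,-18.8,0.232,-0.03,0,0.02],[0,0,-18.8,0.29,-0.045,0,0.02]]

```text
time: 2.15
eef_pos: [0.4797, -0.1199, 0.2319]
tcp_rot: [0.749, 0.663, 0.0, 0.001]
contact_force: [-0.2, -0.4, 0.1]
opening: 0.233
```

```bash
python3 - <<'E'
from h import *
where()
print(need(h=-.05,v=.15))
E
```

```text
t 2.15 h 0.1897 lat -0.0481 v 0.2319 F [-0.22 -0.37  0.09] op 0.233 q [-0.45 -0.12  2.01 -0.    1.25 -0.33]
(array([ 0.11,  0.05, -0.01]), array([ 0.2398, -0.0011,  0.0817]))
```

move_arm:
  plan:
    - [[0.1,0,0,0.055,0,0,0.02],[0.1,0,0,0.11,0,0,0.02],[0.1,0,0,0.165,-0.001,0.01,0.02],[0.1,0,0,0.22,-0.001,0.05,0.02],[0.1,0,0,0.24,-0.001,0.08,0.02]]

```text
time: 2.78
eef_pos: [0.5078, 0.1209, 0.1514]
tcp_rot: [0.748, 0.664, 0.0, 0.001]
contact_force: [0.2, -0.1, -0.5]
opening: 0.236
```

```bash
python3 - <<'E'
from h import *
import cv2
from plant import read_camera
where()
print(need(h=-.05,v=.027))
for n,(x,y) in {"top":(290,160),"side":(220,150)}.items():
    im=read_camera(n)[y:y+150,x:x+200,::-1];cv2.imwrite(f"pics/{n}1.png",cv2.resize(im,None,fx=4,fy=4))
E
```

```text
t 2.775 h -0.0527 lat -0.0491 v 0.1514 F [ 0.25 -0.05 -0.46] op 0.236 q [ 0.04  0.03  2.02 -0.    1.09  0.16]
(array([0.09, 0.02, 0.15]), array([-2.600e-03, -1.000e-04,  1.244e-01]))
```

View pics/top1.png

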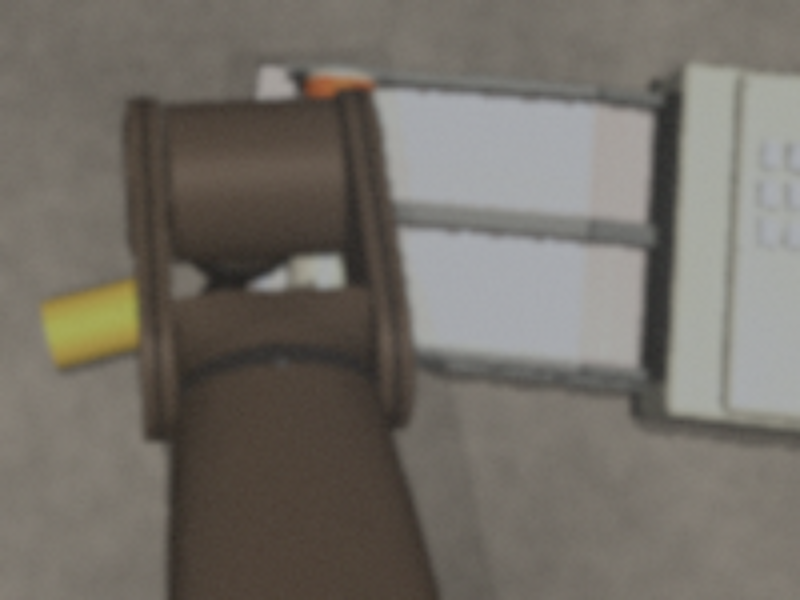

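View pics/side1.png

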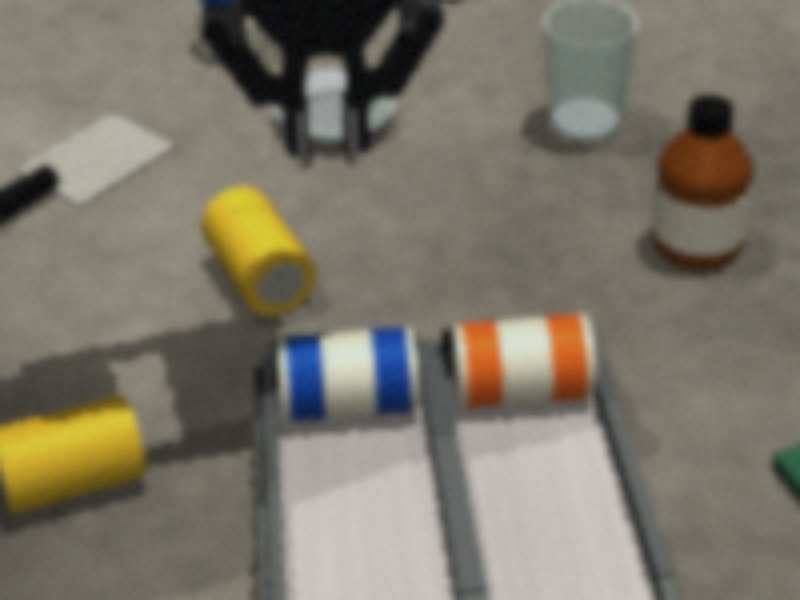

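Side view: the fingers are about 20 mm apart, tips near (302,190), lined up with the blue cylinder's middle (305,243). Nothing lies underneath. Descending.

move_arm:
  plan:
    - [[0.1,0,0.1,-0.002,0,0.04,0.02],[0.1,0,0.1,-0.002,0,0.08,0.02],[0.1,0,0.1,-0.002,0,0.11,0.02],[0.1,0,0.1,-0.002,0,0.124,0.02],[0.1,0,0.1,-0.002,0,0.124,0.02]]

```text
time: 3.5
eef_pos: [0.5036, 0.1178, 0.0238]
tcp_rot: [0.748, 0.664, -0.004, -0.003]
contact_force: [-0.0, 0.3, 0.1]
opening: 0.238
```

```bash
python3 - <<'E'
from h import *
import cv2
from plant import read_camera
where()
print(need(h=-.02,v=.0305), proj("side",get_state()["eef_pos"]))
for n,(x,y) in {"side":(220,150)}.items():
    im=read_camera(n)[y:y+150,x:x+200,::-1];cv2.imwrite(f"pics/{n}2.png",cv2.resize(im,None,fx=4,fy=4))
E
```

```text
t 3.5 h -0.0491 lat -0.0529 v 0.0238 F [-0.03  0.26  0.09] op 0.238 q [ 0.03  0.23  2.08 -0.    0.85  0.15]
(array([-0.59,  0.11,  0.06]), array([-0.0291,  0.0038, -0.0067])) [303.37071965 231.05996518]
```

View pics/side2.png

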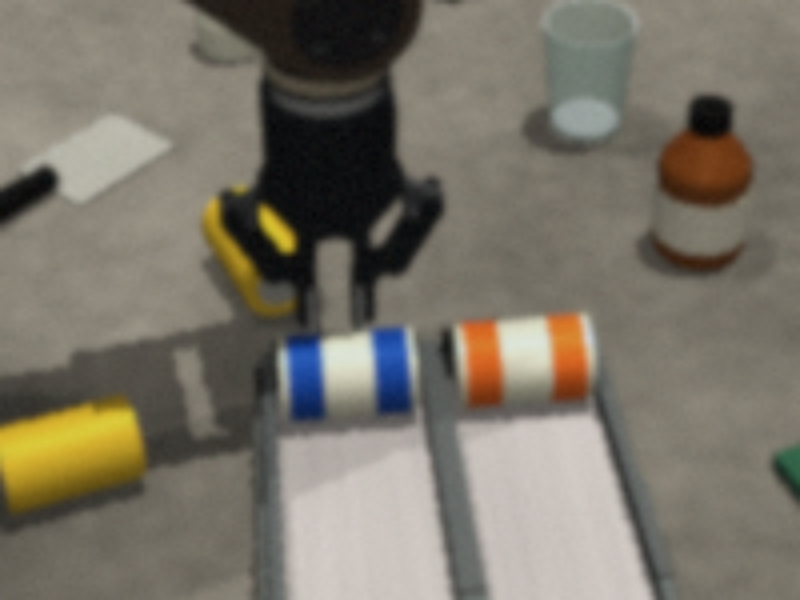

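The fingers are behind the chocks at crop column ~335, about 4 mm too far toward the robot. I correct this while approaching.

move_arm:
  plan:
    - [[-0.6,0,0,0,0.002,-0.003,0.02],[-0.6,0,0,-0.005,0.004,-0.006,0.02],[-0.6,0,0,-0.012,0.004,-0.006,0.02],[-0.6,0,0,-0.02,0.004,-0.007,0.02],[-0.6,0,0,-0.028,0.004,-0.007,0.02]]

```text
time: 4.18
eef_pos: [0.505, 0.089, 0.0317]
tcp_rot: [0.748, 0.664, 0.0, 0.001]
contact_force: [-0.7, -0.3, -0.8]
opening: 0.234
```

```bash
python3 - <<'E'
from h import *
where()
print(need(h=0,v=.0325))
E
```

```text
t 4.175 h -0.0206 lat -0.0481 v 0.0317 F [-0.69 -0.3  -0.76] op 0.234 q [-0.02  0.2   2.1  -0.    0.85  0.1 ]
(array([0.12, 0.1 , 0.06]), array([-0.0206, -0.0009, -0.0008]))
```

move_arm:
  plan:
    - [[0,0,0,-0.003,0,0,0.02],[0,0,0,-0.006,0,0,0.02],[0,0,0,-0.01,-0.001,-0.001,0.02],[0,0,0,-0.014,-0.001,-0.001,0.02],[0,0,0,-0.018,-0.001,-0.001,0.02]]

```text
time: 4.8
eef_pos: [0.5018, 0.0712, 0.0328]
tcp_rot: [0.748, 0.664, 0.0, 0.001]
contact_force: [-0.4, 1.9, 0.8]
opening: 0.235
```

```bash
python3 - <<'E'
from h import *
import cv2
from plant import read_camera
where()
print(need(h=.02,v=.0345))
for n,(x,y) in {"side":(220,150)}.items():
    im=read_camera(n)[y:y+150,x:x+200,::-1];cv2.imwrite(f"pics/{n}3.png",cv2.resize(im,None,fx=4,fy=4))
E
```

```text
t 4.8 h -0.0026 lat -0.0491 v 0.0328 F [-0.39  1.9   0.78] op 0.235 q [-0.06  0.18  2.11 -0.    0.85  0.06]
(array([0.13, 0.09, 0.07]), array([-0.0226,  0.0001, -0.0017]))
```

View pics/side3.png

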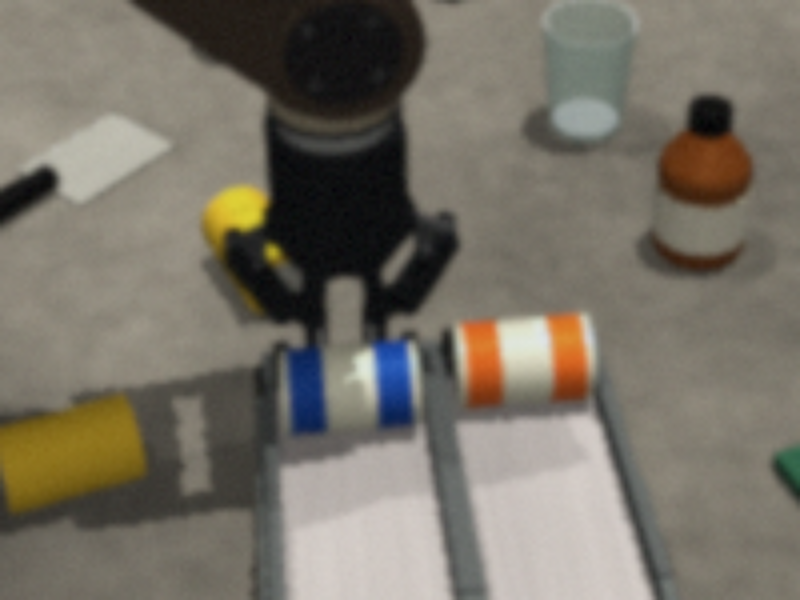

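The cylinder has moved about 10 mm, square in its lane, with both fingers behind it. I continue at about 40 mm/s along the slope.

move_arm:
  plan:
    - [[0,0,0,-0.005,0,-0.0005,0.02],[0,0,0,-0.01,0,-0.001,0.02],[0,0,0,-0.015,0,-0.0015,0.02],[0,0,0,-0.02,0,-0.002,0.02],[0,0,0,-0.025,0,-0.0025,0.02]]

```text
time: 5.48
eef_pos: [0.4987, 0.0455, 0.0353]
tcp_rot: [0.748, 0.664, -0.0, 0.001]
contact_force: [0.1, 2.1, 1.2]
opening: 0.24
```

move_arm:
  plan:
    - [[0,0,0,-0.005,0,-0.0005,0.02],[0,0,0,-0.01,0,-0.001,0.02],[0,0,0,-0.015,0,-0.0015,0.02],[0,0,0,-0.02,0,-0.002,0.02],[0,0,0,-0.025,0,-0.003,0.02]]

```text
time: 6.1
eef_pos: [0.4956, 0.0204, 0.0384]
tcp_rot: [0.748, 0.664, -0.0, 0.001]
contact_force: [0.2, 0.8, 0.9]
opening: 0.232
```

```bash
python3 - <<'E'
from h import *
import cv2
from plant import read_camera
where()
print(need(h=.07,v=.0406))
for n,(x,y) in {"side":(220,180)}.items():
    im=read_camera(n)[y:y+150,x:x+200,::-1];cv2.imwrite(f"pics/{n}4.png",cv2.resize(im,None,fx=4,fy=4))
E
```

```text
t 6.1 h 0.0486 lat -0.0492 v 0.0384 F [0.18 0.81 0.93] op 0.232 q [-0.16  0.15  2.14 -0.    0.85 -0.04]
(array([0.11, 0.13, 0.07]), array([-0.0214,  0.0001, -0.0022]))
```

View pics/side4.png

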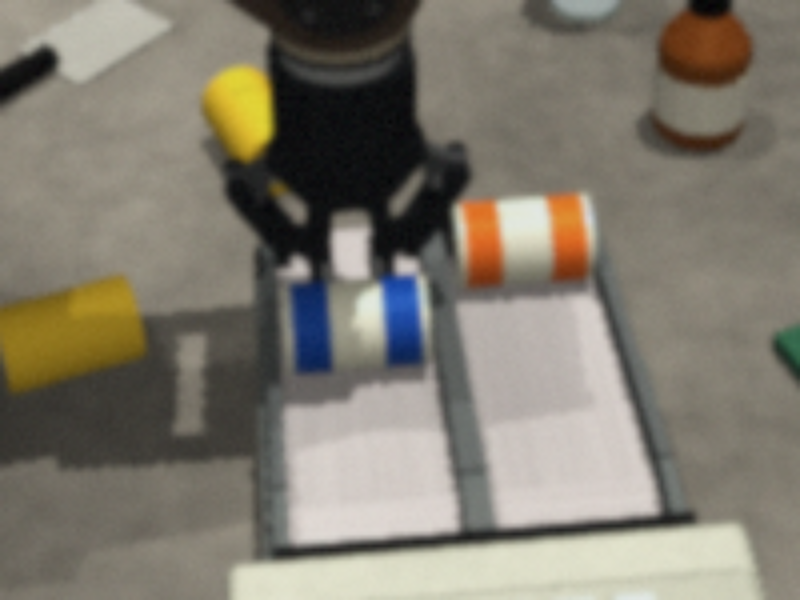

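It rolls square and stays in the lane. Continuing.

move_arm:
  plan:
    - [[0,0,0,-0.005,0,-0.0005,0.02],[0,0,0,-0.01,0,-0.001,0.02],[0,0,0,-0.015,0,-0.0015,0.02],[0,0,0,-0.02,0,-0.002,0.02],[0,0,0,-0.025,0,-0.003,0.02]]

```text
time: 6.78
eef_pos: [0.4926, -0.0054, 0.0416]
tcp_rot: [0.748, 0.664, -0.0, 0.002]
contact_force: [-0.8, 1.8, 1.6]
opening: 0.235
```

move_arm:
  plan:
    - [[0,0,0,-0.005,0,-0.0005,0.02],[0,0,0,-0.01,0,-0.001,0.02],[0,0,0,-0.015,0,-0.0015,0.02],[0,0,0,-0.02,0,-0.002,0.02],[0,0,0,-0.025,0,-0.003,0.02]]

```text
time: 7.4
eef_pos: [0.4895, -0.0305, 0.0446]
tcp_rot: [0.748, 0.664, -0.0, 0.002]
contact_force: [0.2, 2.1, 0.2]
opening: 0.233
```

move_arm:
  plan:
    - [[0,0,0,-0.005,0,-0.0005,0.02],[0,0,0,-0.01,0,-0.001,0.02],[0,0,0,-0.015,0,-0.0015,0.02],[0,0,0,-0.02,0,-0.002,0.02],[0,0,0,-0.025,0,-0.003,0.02]]

```text
time: 8.02
eef_pos: [0.4865, -0.0556, 0.0477]
tcp_rot: [0.748, 0.664, -0.0, 0.002]
contact_force: [0.1, 1.8, 1.1]
opening: 0.236
```

```bash
python3 - <<'E'
from h import *
import cv2
from plant import read_camera
where()
print(need(h=.14,v=.0492),need(h=.184,v=.055))
for n,(x,y) in {"side":(220,200)}.items():
    im=read_camera(n)[y:y+150,x:x+200,::-1];cv2.imwrite(f"pics/{n}5.png",cv2.resize(im,None,fx=4,fy=4))
E
```

```text
t 8.025 h 0.1251 lat -0.0491 v 0.0477 F [0.12 1.78 1.06] op 0.236 q [-0.32  0.12  2.15 -0.    0.87 -0.2 ]
(array([0.1 , 0.16, 0.07]), array([-0.0149,  0.0001, -0.0014])) (array([0.1 , 0.16, 0.07]), array([-0.0589,  0.    , -0.0071]))
```

View pics/side5.png

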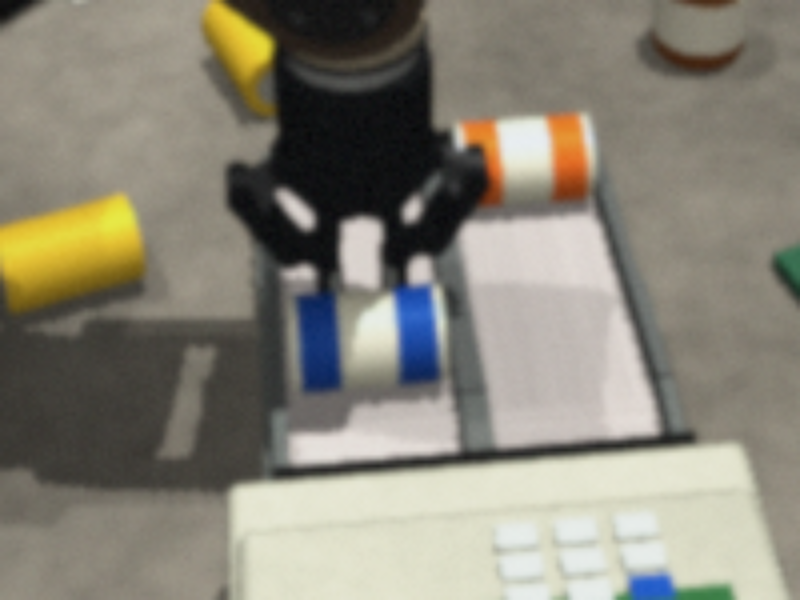

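move_arm:
  plan:
    - [[0,0,0,-0.005,0,-0.0005,0.02],[0,0,0,-0.01,0,-0.001,0.02],[0,0,0,-0.015,0,-0.0015,0.02],[0,0,0,-0.019,0,-0.002,0.02],[0,0,0,-0.023,0,-0.003,0.02]]

```text
time: 8.7
eef_pos: [0.4837, -0.0793, 0.051]
tcp_rot: [0.748, 0.664, -0.001, 0.002]
contact_force: [-0.3, 2.8, 1.3]
opening: 0.237
```

move_arm:
  plan:
    - [[0,0,0,-0.003,0,-0.0005,0.02],[0,0,0,-0.006,0,-0.001,0.02],[0,0,0,-0.009,0,-0.001,0.02],[0,0,0,-0.011,0,-0.001,0.02],[0,0,0,-0.013,0,-0.0015,0.02]]

```text
time: 9.32
eef_pos: [0.4821, -0.0924, 0.0524]
tcp_rot: [0.748, 0.664, -0.001, 0.002]
contact_force: [0.3, 0.3, -0.4]
opening: 0.232
```

```bash
python3 - <<'E'
from h import *
import cv2
from plant import read_camera
where()
print(need(h=.184,v=.055))
for n,(x,y) in {"side":(220,200)}.items():
    im=read_camera(n)[y:y+150,x:x+200,::-1];cv2.imwrite(f"pics/{n}6.png",cv2.resize(im,None,fx=4,fy=4))
E
```

```text
t 9.325 h 0.1622 lat -0.049 v 0.0524 F [ 0.25  0.29 -0.44] op 0.232 q [-0.39  0.11  2.14 -0.    0.88 -0.27]
(array([0.1 , 0.23, 0.09]), array([-0.0218, -0.    , -0.0025]))
```

View pics/side6.png

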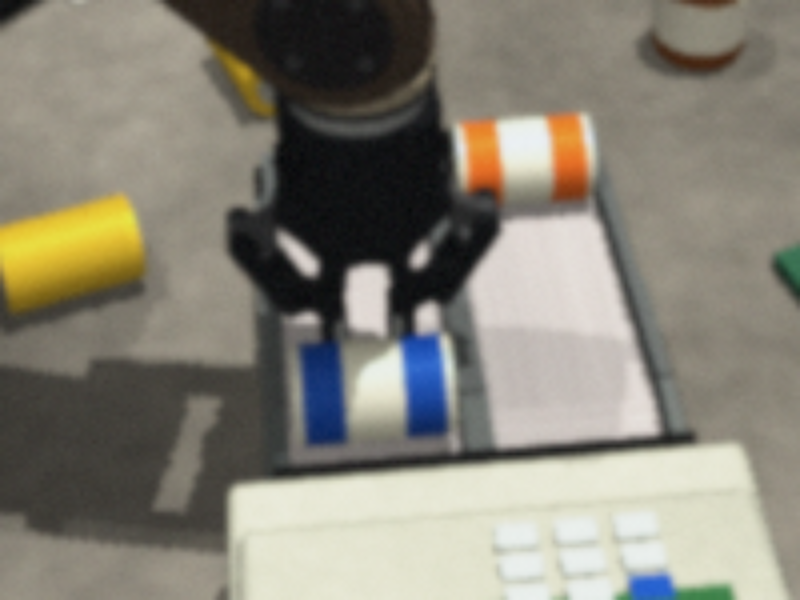

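The cylinder is right at the crest. I go on slowly with the fingers following it.

move_arm:
  plan:
    - [[0,0,0,-0.002,0,-0.0005,0.02],[0,0,0,-0.004,0,-0.001,0.02],[0,0,0,-0.006,0,-0.001,0.02],[0,0,0,-0.008,0,-0.001,0.02],[0,0,0,-0.01,0,-0.001,0.02]]

```text
time: 10.0
eef_pos: [0.4809, -0.1027, 0.0535]
tcp_rot: [0.748, 0.664, -0.001, 0.002]
contact_force: [-0.3, 0.7, 0.7]
opening: 0.237
```

```bash
python3 - <<'E'
from h import *
import cv2
from plant import read_camera
where()
print(need(h=.184,v=.055))
for n,(x,y) in {"side":(220,200)}.items():
    im=read_camera(n)[y:y+150,x:x+200,::-1];cv2.imwrite(f"pics/{n}7.png",cv2.resize(im,None,fx=4,fy=4))
E
```

```text
t 10.0 h 0.1726 lat -0.0489 v 0.0535 F [-0.28  0.7   0.69] op 0.237 q [-0.42  0.11  2.14 -0.    0.88 -0.29]
(array([0.11, 0.24, 0.09]), array([-0.0114, -0.0001, -0.0015]))
```

View pics/side7.png

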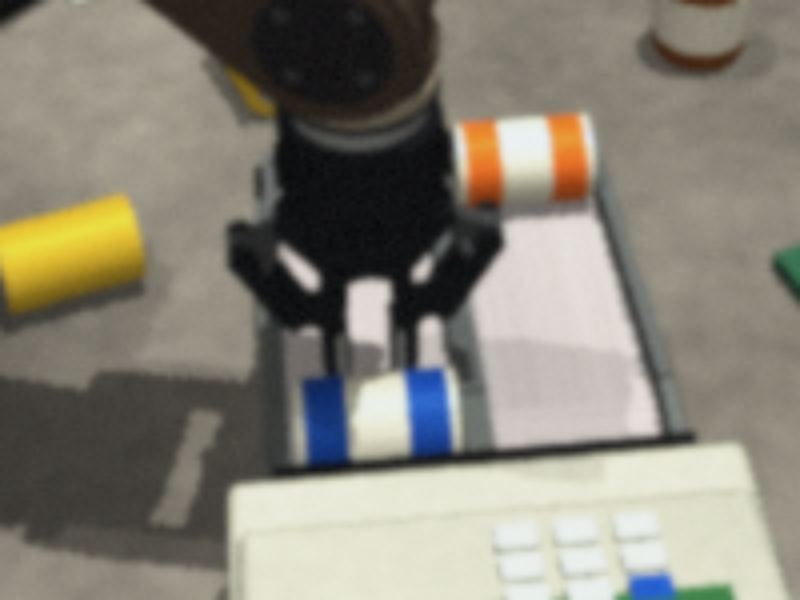

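The cylinder has gone over the crest and run ahead to the stop. I hold still, then look again.

move_arm:
  plan:
    - [[0,0,0,0,0,0,0.02],[0,0,0,0,0,0,0.02],[0,0,0,0,0,0,0.02],[0,0,0,0,0,0,0.02],[0,0,0,0,0,0,0.02]]

```text
time: 10.68
eef_pos: [0.4809, -0.1029, 0.0535]
tcp_rot: [0.748, 0.664, -0.001, 0.002]
contact_force: [-0.2, 0.7, 0.2]
opening: 0.236
```

```bash
python3 - <<'E'
from h import *
import cv2
from plant import read_camera,pinpoint
where()
t=np.load("t.npy")
for n,(x,y) in {"side":(220,200),"top":(360,150)}.items():
    im=read_camera(n)[y:y+150,x:x+200,::-1];c=cv2.resize(im,None,fx=4,fy=4)
    for e in(-.038,.038):
        p=[ramp(t,(.223+.024*np.cos(u),-.049+e,.020+.024*np.sin(u))) for u in np.linspace(0,6.3,30)]
        cv2.polylines(c,[np.int32([(proj(n,q)-[x,y]+.5)*4 for q in p])],False,(255,0,255),1)
    cv2.imwrite(f"pics/{n}8.png",c)
    print(n,proj(n,ramp(t,(.223,-.049,.02))),[(d["centre"],d["p"]) for d in pinpoint(n,"blue_cyl")])
E
```

```text
t 10.675 h 0.1727 lat -0.0489 v 0.0535 F [-0.18  0.74  0.18] op 0.236 q [-0.42  0.11  2.14 -0.    0.88 -0.29]
side [314.06292479 306.20828045] [([312.0, 304.5], 0.88), ([237.8, 262.8], 0.78), ([284.9, 213.2], 0.58)]
top [445.42892428 235.08753958] [([318.0, 243.0], 0.66), ([373.6, 291.6], 0.58)]
```

View pics/side8.png

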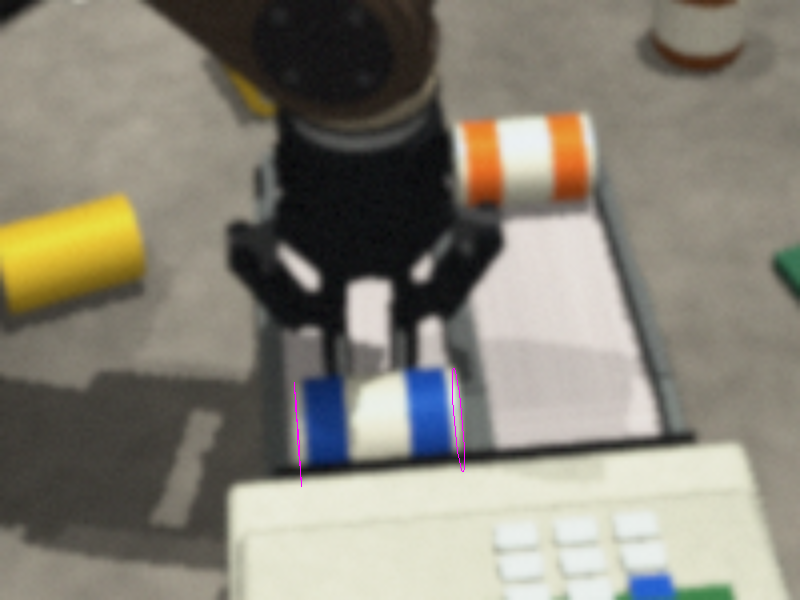

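View pics/top8.png

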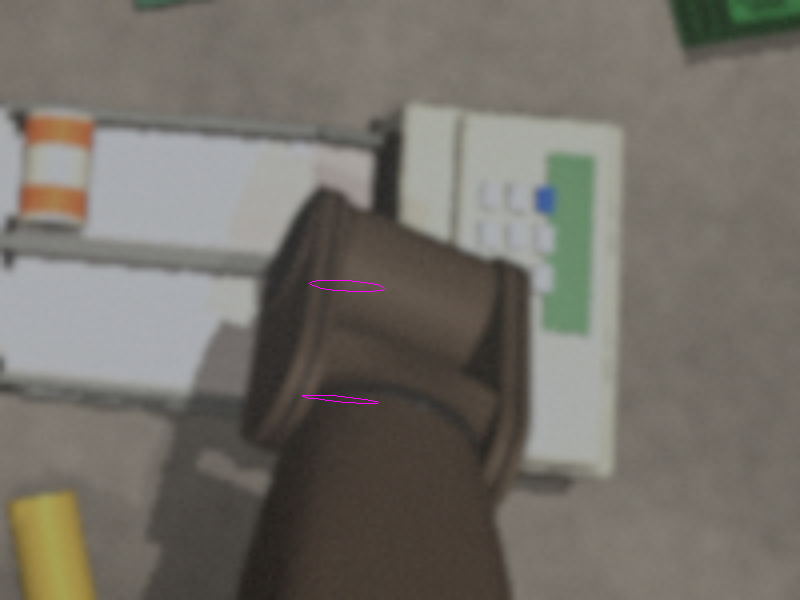

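The cylinder matches the home1 outline in the side view and has not moved since the last picture. I back off down the lane and then lift.

move_arm:
  plan:
    - [[0,0,0,0.005,0,0,0.02],[0,0,0,0.012,0,0,0.02],[0,0,0,0.022,0,0,0.02],[0,0,0,0.032,0,-0.005,0.02],[0,0,0,0.036,0,-0.03,0.02]]

```text
time: 11.5
eef_pos: [0.4838, -0.0655, 0.0823]
tcp_rot: [0.748, 0.664, -0.002, 0.0]
contact_force: [0.9, -0.2, 0.5]
opening: 0.236
```

move_arm:
  plan:
    - [[0,0,0,0,0,-0.03,0.02],[0,0,0,0,0,-0.07,0.02],[0,0,0,0.03,0,-0.11,0.02],[0,0,0,0.08,0,-0.15,0.02],[0,0,0,0.13,0,-0.17,0.02]]

```text
time: 12.12
eef_pos: [0.5005, 0.0658, 0.2553]
tcp_rot: [0.748, 0.664, -0.0, 0.002]
contact_force: [-0.1, -0.7, 0.2]
opening: 0.236
```

```bash
cat > chk.py <<'E'
from h import *
import cv2,sys
from plant import read_camera,pinpoint
where()
t=np.load("t.npy")
for n,(x,y) in {"side":(220,200),"top":(340,150)}.items():
    im=read_camera(n)[y:y+150,x:x+200,::-1];c=cv2.resize(im,None,fx=4,fy=4)
    for e in(-.038,.038):
        p=[ramp(t,(.223+.024*np.cos(u),-.049+e,.020+.024*np.sin(u))) for u in np.linspace(0,6.3,30)]
        cv2.polylines(c,[np.int32([(proj(n,q)-[x,y]+.5)*4 for q in p])],False,(255,0,255),1)
    cv2.imwrite(f"pics/{n}{sys.argv[1]}.png",c)
    print(n,proj(n,ramp(t,(.223,-.049,.02))),[(d["centre"],d["p"]) for d in pinpoint(n,"blue_cyl")])
E
python3 chk.py 9
```

```text
t 12.125 h 0.003 lat -0.0498 v 0.2553 F [-0.07 -0.7   0.2 ] op 0.236 q [-0.07 -0.12  1.96 -0.    1.29  0.05]
side [314.06292479 306.20828045] [([238.5, 263.0], 0.88), ([283.8, 211.1], 0.76), ([311.5, 302.6], 0.56)]
top [445.42892428 235.08753958] [([317.1, 242.3], 0.91), ([443.9, 233.5], 0.77), ([272.8, 153.9], 0.25)]
```

View pics/side9.png

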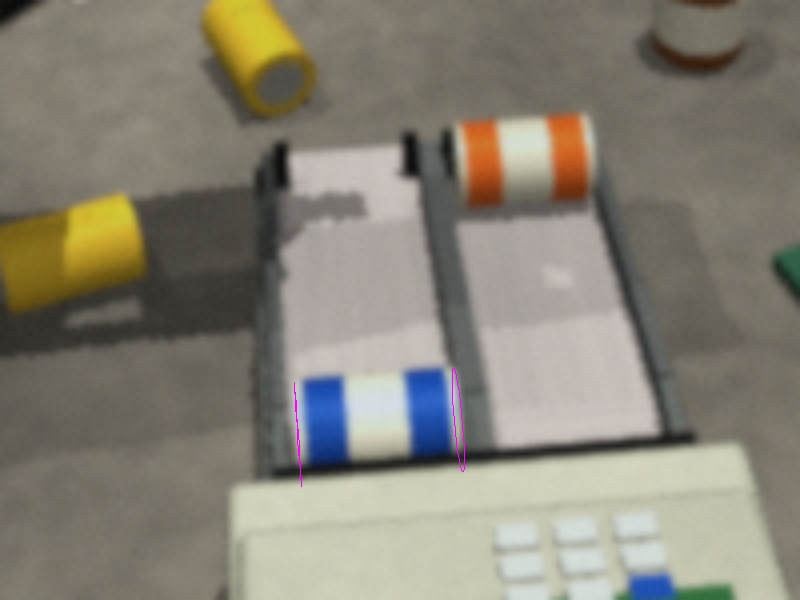

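View pics/top9.png

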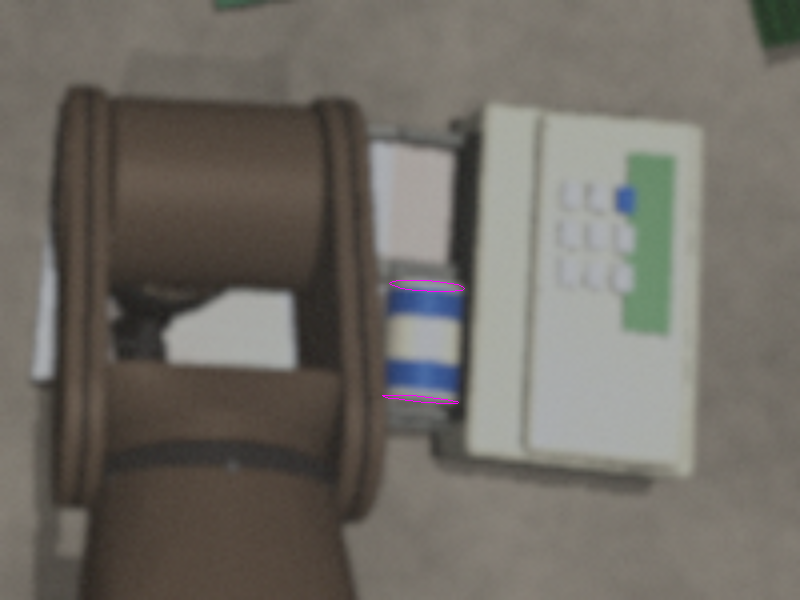

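Both views show the cylinder against the stop, on the home1 outline, and square. The orange cylinder is still at its foot. I let the arm settle and then hand the job in.

move_arm:
  plan:
    - [[0,0,0,0,0,0,0.02],[0,0,0,0,0,0,0.02],[0,0,0,0,0,0,0.02],[0,0,0,0,0,0,0.02],[0,0,0,0,0,0,0.02]]

```text
time: 12.95
eef_pos: [0.4995, 0.065, 0.2523]
tcp_rot: [0.747, 0.665, -0.002, 0.001]
contact_force: [-0.7, 0.7, 0.6]
opening: 0.238
```

```bash
python3 - <<'E'
from h import *
import cv2
from plant import read_camera,ticket
a=read_camera("side");cv2.imwrite("pics/side_end.png",a[:,:,::-1])
o=cv2.imread("pics/side9.png");c=cv2.resize(np.ascontiguousarray(a[200:350,220:420,::-1]),None,fx=4,fy=4)
print("diff cyl region",np.abs(c[360:470,300:450].astype(int)-o[360:470,300:450]).mean())
where();print(ticket.sign_off())
E
```

```text
diff cyl region 1.2694545454545454
t 13.0 h 0.0038 lat -0.0507 v 0.2523 F [-0.15 -0.78 -0.15] op 0.235 q [-0.07 -0.11  1.97 -0.    1.29  0.05]
the job is handed in; nothing more can be done
None
```

View pics/side_end.png

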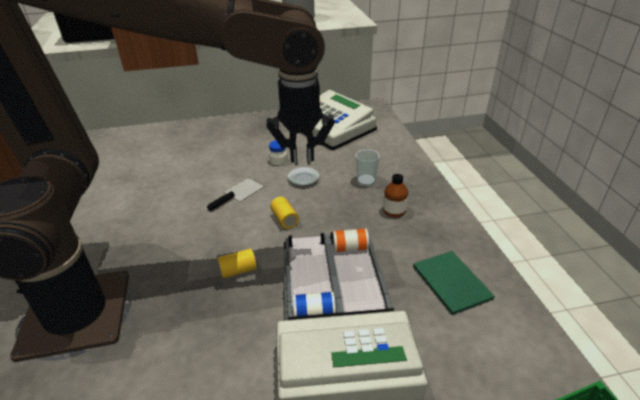

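The blue-banded cylinder is home against the black stop in its lane (home1), and the job was handed in at 13.0 s. I pushed it up with the sides of both fingers, 20 mm apart, at about 40 mm/s, slowing to about 16–20 mm/s near the crest. It rolled the last stretch to the stop by itself, then I backed off and lifted clear.

**Final checks:**
- **Position:** the cylinder matched the home1 outline within about 2–4 px in both views.
- **At rest:** it did not move between the last two side pictures.
- **Everything else:** the orange cylinder, both yellow look-alikes and the other bench items looked unmoved.
- **Forces:** the readings I took at the end of each move never exceeded about 3 N.

**What disagreed:** the networks listed the yellow look-alikes as `blue_cyl`, in several cases ahead of the real one, so I chose by the bands in the picture. Early on, the fingers came down about 4 mm off the lane's midline, and I corrected this before touching the cylinder.

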